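Slide a thrust washer into the hidden nest of a bridge gauge

TASK

Load the thrust washer into the thickness gauge: slide it along the gauge's flat bed plate, without lifting it clear of the plate, in under the bridge, and feel about with it gently, never forcing it, until it drops into the shallow round nest there and lies flat. Keep the robot off the bridge with its dial, leave the cup and the two cartons where they are, and let go of the washer and draw back when it is home.

Things in the scene. Friction and masses are not known exactly. Their poses are not given: they have to be found in the camera images.
- washer: plain steel thrust washer (flat ring) lying flat on the bed plate in front of the bridge: outer diameter 80 mm, hole diameter 42 mm, 9 mm thick, about 0.2 kg. Origin at the centre of its underside, z up. It slides freely; shut or slightly spread fingertips fit into its hole and can drag it without holding it up.
- bridge: fixed bridge gauge: a grey cross beam on two round posts (22 mm, feet 48 mm, at x = +5, y = +-150 mm) with a dial indicator on top, standing across the bed plate. Origin on the worktop midway between the posts, 7.5 mm nearer the robot than the middle of the beam's width; +x points away from the robot through the bridge, y along the beam.
- beam (a point): middle of the beam's underside, 196 mm above the worktop; axes as the bridge. The beam is 340 mm along y and spans x = -20 to +35 mm from the bridge's origin; a thin spindle hangs 61 mm below it at x = +12, y = 0. It leaves no room for an upright gripper over the nest: tilt the tool about 30 degrees or more, fingers pointing forward (+x) and down, hand back towards the robot.
- bed_top (a point): point straight above the bridge's origin, on the top face of the fixed aluminium bed plate, 16 mm above the worktop; axes as the bridge. The plate is 270 x 180 x 16 mm, square to the bridge within 2 degrees, flat but for the nest; it reaches from 60 mm beyond the nest's centre to 210 mm in front of it (robot side) and 90 mm to either side.
- search (a point): same place as bed_top: middle of the area to search. The nest is a round flat-bottomed pocket, 83.5 mm across, 4 mm deep, in the bed. Its centre is somewhere within 12 mm of this point along the bridge's x and within 25 mm along its y; find it by touch. A washer that has dropped in (1.7 mm play all round) stands 5 mm proud, no longer slides, its underside 12 mm above the worktop instead of 16.
- coffee_cup: white paper coffee cup, 71 mm across, 86 mm high, standing to the left of the gauge; bystander. Origin at the centre of its underside.
- box_bolts: small open cardboard carton of hardware, 82 x 75 x 68 mm, to the left of the gauge; bystander. Origin at the centre of its underside.
- box_nuts: small open cardboard carton of hardware, 69 x 72 x 52 mm, to the right of the gauge; bystander. Origin at the centre of its underside.
Not all that is in view belongs to the job. Of the things shaped like the washer, the steel one is meant.

How it is judged (in metres and radians):
At the end, for the whole second after the job is handed in: The washer lies flat (within about 2 degrees) and at rest in the nest under the bridge: its underside 12 mm above the worktop (at least 10, at most 13.3 mm; on the bed it is 16), its centre within 36 mm of the bridge's origin seen from above (height (world z) of washer between 0.01 and 0.0133 m and horizontal distance between washer and bridge below 0.036 m and angle between washer's own z axis and vertical below 0.03 rad and linear speed of washer below 0.01 m/s); the robot touches nothing.
It fails at once if the fingers force the washer (more than 30 N) (contact force between the fingers and washer above 30 N).
It fails at once if the robot pushes on the bridge or its dial with more than 2 N (contact force between any of the arm, the fingers and bridge above 2 N).
It fails at once if the washer is lifted clear of the bed (its centre more than 10 mm above where it lies on the plate) (height (world z) of washer above 0.026 m).
It fails at once if the coffee cup or a carton is moved by more than 15 mm (distance of any of coffee_cup, box_bolts, box_nuts from where it was at the start of the episode above 0.015 m).
It also fails if it takes over 72 s, if anything falls off the work surface, if the arm or the gripper's body presses on something with over 40 N, if the wrist force passes 120 N, or if a joint passes its speed limit or range.

ROBOT

A 6-joint arm with a two-finger parallel gripper is mounted at the origin on a cart in front of the work surface, level with it; the furniture and walls round the work are solid. World frame = base frame: x ahead of the robot, y to its left, z up, the work surface at z = 0. Lengths are in m, angles in degrees, forces in N, time in s.
With the tool pointing down it reaches from about 0.3 to 0.75 m from the base axis. Payload 8.5 kg.
Tool frame: the origin (TCP) lies midway between the tips of the shut fingers; the grasp point (between the pads) lies 19 mm behind it (env.tcp_to_grasp is the z of the grasp point in the tool frame, in m); z points along the fingers, y is the line along which they close (so a half turn about z gives the same grasp; the last joint's range is limited). The gripper opens to 85 mm and grips with 20 to 120 N. Pads are 22 mm wide; open, the fingers measure 114 mm over their backs; the gripper's body (76 mm by 85 mm) begins 54 mm behind the grasp point. The pads swing forward as they close: fully open they stand 13 mm farther back than shut.
Start: joints at [59.971, 21.807, 74.336, -0, 83.858, -12.336], TCP at [0.167, 0.524, 0.231] pointing down, gripper open.
Joint ranges: [-178.18, 178.18], [-50.72, 133.34], [12.68, 142.11], [-81.47, 261.47], [9.98, 163.14], [-165.26, 165.26]. Speed limits (degrees/s): [136.94, 136.94, 180, 180, 180, 180].

INTERFACE

Orientations are given as a 3x3 rotation matrix whose columns are the frame's x, y, z axes.
In Python, from rig import env, imaging, job, models gives the robot as it stands. The module is installed in compiled form; this text tells all that it offers.
- The arm moves only by the tool jog_arm, never from a script. Its argument "plan" is text: rows parted by semicolons, each of 7 numbers parted by spaces: the turn, a rotation vector about the tool's x, y, z in degrees, then the shift along the tool's x, y, z in cm, then the closure in counts, from 0 (fully open) to 255 (shut). In form: rx ry rz x y z claw; .... A call has 1 to 10 rows; each row shifts and turns the commanded pose from where the row before left it, along the tool's axes as they then stand; what a row does not reach is not made up. A row lasts 1/12 s, in which the tool goes at most 41.7 mm and 7.16 degrees, less where a joint would pass 70% of its speed; a pose out of reach is approached as far as the arm can. A call with a gripper value outside its range is refused whole. The fingers move at their own pace and stop on an object; "grip_force" is the grip in N (left out, the last holds). Time passes only in rows, so rows that do not move let the fingers close. It gives the time, the measured TCP pose, the force, the opening and the grip force at its end, in the units of the state.
- env.observe(): the state, without advancing time (a new reading comes with each control period).
- imaging.get_image(name): name is "scene" or "side" or "wrist"; returns a dict with "pixels" (400x640x3 uint8, red, green, blue), "depth" (400x640 float32, m along the optical axis (not along the pixel's ray), 0 where there is no reading), "fov_y" (degrees; the focal length in pixels is half the picture's height over the tangent of half this angle, whatever the lens; pixels are square), "cx", "cy" (the principal point, pixels), "distortion" ([k1, k2, p1, p2, k3] as OpenCV has them; the pictures are not rectified), "world_from_camera" (4x4, takes a point from camera to world coordinates). Camera axes: x right, y down, z forward; pixel columns grow to the right and rows downward; lengths in m; the calibration is good to about 2 mm. A picture is of the moment at which its call begins.
- job.close_job(): hands the job in; it is judged then, once.
Trained networks look in the newest picture that a camera, given by its name, has taken for a name from the list of things; names that differ only in an ending like _2 or _b are one class to them, and where a whole thing is asked for, a point or a joint stands for the part that bears it (a point fixed in the world has none). Each returns a list of dicts, best first, with "confidence" (0 to 1); they miss things now and then, are a little off and sometimes report something else, mostly with a low value. They report only what shows in the picture. A call takes as long as a camera call. They do not tell look-alikes from the thing itself.
- models.outline_of(camera, query): "region" (400x640 bool, what is visible of it) and "bbox" ([centre column, centre row, width, height] in pixels, round what is visible of it).
- models.tip_of(camera, query): "at" ([column, row] in pixels: a listed point, or the origin of a listed thing).
The state is a dict: "time_s": time; "q": joint angles; "qvel": joint speeds; "joint_efforts": joint torques, N m; "position": TCP position; "tool_rot": TCP orientation; "ft_force": force on the tool from outside, world axes, zero at the start; "wrist_torque": the same for the moment, N m; "grip_width": finger opening in m; "gripper_force": force on a finger pad.
Only numpy, scipy, OpenCV 4.12 (cv2) and the standard library are available. Lean on these libraries where they do the work, as an engineer would, in place of code of your own. Each camera call takes 0.05 s, during which the arm holds its last target. There are 200 camera calls.

## Working session

There is one attempt and no reset: what is moved stays moved. The work goes in short steps, Python scripts to look and compute and a tool call to move; the robot and the scene stay as the last step left them, time stands still between calls to the robot, and variables do not carry over. Pictures are saved under pics/ and viewed, at most 10 in all, crops included, and the job is handed in when it is done.

Besides the shell and the picture viewer there is one more tool, called after ">>>" by a JSON object that holds its "api" and its "payload", one argument or row to a line. jog_arm: Moves the arm, as the interface text tells. Its arguments: {"type":"object","properties":{"plan":{"type":"string"},"grip_force":{"type":"number"}},"required":["plan"]}

```bash
mkdir -p pics; cat > h.py <<'E'
import numpy as np, cv2
from rig import env, imaging, job, models
def K(im):
    f=200/np.tan(np.radians(im["fov_y"]/2)); return np.array([[f,0,im["cx"]],[0,f,im["cy"]],[0,0,1]])
def ray(im,uv):
    p=cv2.undistortPoints(np.array([[uv]],float),K(im),np.array(im["distortion"],float))[0,0]
    T=np.array(im["world_from_camera"]); return T[:3,3],T[:3,:3]@np.array([p[0],p[1],1])
def at_z(im,uv,z):
    o,d=ray(im,uv); return o+d*(z-o[2])/d[2]
def at_depth(im,uv):
    o,d=ray(im,uv); return o+d*im["depth"][int(uv[1]),int(uv[0])]
def save(im,n): cv2.imwrite(f"pics/{n}.png",im["pixels"][:,:,::-1])
np.set_printoptions(precision=4,suppress=True)
E
python3 - <<'E'
from h import *
for c in ["scene","side"]:
    im=imaging.get_image(c); save(im,c+"0"); print(c,im["world_from_camera"][:3,3])
    for q in ["washer","bridge","coffee_cup","box_bolts","box_nuts"]:
        for r in models.outline_of(c,q)[:3]:
            u=r["bbox"][:2]; print(q,round(r["confidence"],2),np.round(r["bbox"]), at_z(im,u,.025))
    for q,z in [("washer",.016),("bridge",0),("beam",.196),("bed_top",.016)]:
        for r in models.tip_of(c,q)[:3]: print(" tip",q,round(r["confidence"],2),np.round(r["at"]),at_z(im,r["at"],z))
s=env.observe(); print(s["tool_rot"],s["ft_force"],s["grip_width"],s["time_s"])
E
```

```text
scene [-0.1316 -0.6305  0.7045]
washer 0.69 [351. 274.  30.  21.] [ 0.4874 -0.1778  0.025 ]
washer 0.66 [318. 239.  26.  20.] [ 0.5435 -0.0088  0.025 ]
washer 0.53 [262. 224.  24.  18.] [0.4884 0.1741 0.025 ]
bridge 0.8 [341. 195. 108. 112.] [0.7903 0.1039 0.025 ]
coffee_cup 0.88 [231. 204.  19.  34.] [0.4984 0.3466 0.025 ]
box_bolts 0.78 [262. 188.  25.  22.] [0.6452 0.3558 0.025 ]
box_bolts 0.27 [340. 197. 104. 109.] [0.7776 0.0972 0.025 ]
box_nuts 0.61 [419. 290.  32.  37.] [ 0.5517 -0.3406  0.025 ]
 tip washer 0.79 [347. 275.] [ 0.4862 -0.1657  0.016 ]
 tip washer 0.72 [263. 227.] [0.4862 0.1713 0.016 ]
 tip washer 0.52 [316. 238.] [0.554  0.0061 0.016 ]
 tip beam 0.58 [339. 171.] [0.6676 0.014  0.196 ]
side [0.0005 1.3813 0.7806]
washer 0.81 [323. 250.  27.  12.] [0.5408 0.0288 0.025 ]
washer 0.55 [356. 236.  24.  12.] [ 0.4764 -0.1069  0.025 ]
washer 0.5 [317. 287.  14.  16.] [0.4752 0.2386 0.025 ]
bridge 0.83 [284. 219.  60. 108.] [ 0.7588 -0.1415  0.025 ]
box_bolts 0.56 [238. 297.  34.  32.] [0.6478 0.3668 0.025 ]
box_nuts 0.81 [357. 207.  19.  16.] [ 0.5545 -0.3435  0.025 ]
 tip washer 0.74 [324. 250.] [0.5443 0.0122 0.016 ]
 tip washer 0.63 [354. 236.] [ 0.4887 -0.1243  0.016 ]
 tip washer 0.42 [309. 287.] [0.4992 0.2346 0.016 ]
 tip beam 0.73 [287. 193.] [0.6645 0.0237 0.196 ]
[[-0.9527  0.3039 -0.    ]
 [ 0.3039  0.9527  0.    ]
 [ 0.     -0.     -1.    ]] [-0.1507 -0.6698 -0.6272] 0.08507085862180822 1.0
```

```bash
python3 - <<'E'
import cv2,numpy as np
a=cv2.imread("pics/scene0.png")[120:340,210:450]; b=cv2.imread("pics/side0.png")[150:330,210:410]
a=cv2.resize(a,(480,440),interpolation=3); a=cv2.copyMakeBorder(a,0,160,0,0,0)
b=cv2.resize(b,(320,288))
c=np.zeros((600,800,3),np.uint8); c[:,:480]=a; c[:288,480:]=b
cv2.imwrite("pics/c0.png",c)
E
```

```text
(no output)
```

View pics/c0.png

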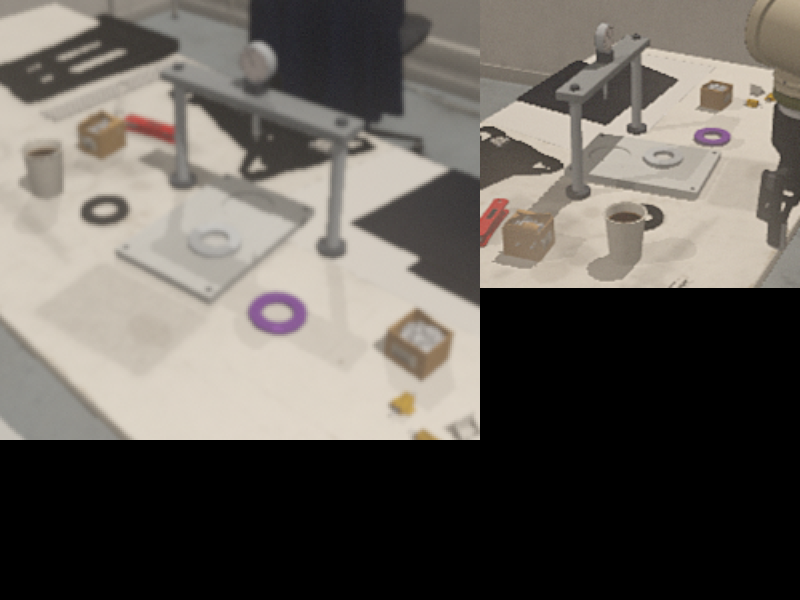

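The steel washer is the grey ring on the plate, at about scene pixel (317,239). The purple and black rings are decoys. Next I'll measure the bridge pose and the plate from depth.

```bash
cat >> h.py <<'E'
def cloud(im):
    H,W=im["depth"].shape; v,u=np.mgrid[:H,:W]
    p=cv2.undistortPoints(np.stack([u,v],-1).reshape(-1,1,2).astype(float),K(im),np.array(im["distortion"],float))[:,0]
    d=im["depth"].reshape(-1); c=np.c_[p*d[:,None],d]; T=np.array(im["world_from_camera"])
    w=c@T[:3,:3].T+T[:3,3]; w[d<=0]=np.nan; return w.reshape(H,W,3)
E
python3 - <<'E'
from h import *
for c in ["scene","side"]:
    im=imaging.get_image(c); w=cloud(im).reshape(-1,3)
    near=(w[:,0]>.55)&(w[:,0]<.8)&(abs(w[:,1])<.3)
    b=w[near&(w[:,2]>.19)&(w[:,2]<.232)]
    print(c,"beam",len(b),cv2.minAreaRect(b[:,:2].astype(np.float32)),np.percentile(b[:,2],[2,50,98]))
    p=w[near&(w[:,2]>.03)&(w[:,2]<.18)]
    for s in (1,-1):
        q=p[(p[:,1]*s>.08)]; print(" post",len(q),np.median(q,0))
    n=(w[:,0]>.42)&(w[:,0]<.75)&(abs(w[:,1])<.14)
    pl=w[n&(w[:,2]>.010)&(w[:,2]<.021)]; print(" plate",len(pl),cv2.minAreaRect(pl[:,:2].astype(np.float32)),np.median(pl[:,2]))
    r=[r for r in models.outline_of(c,"washer") if abs(at_z(im,r["bbox"][:2],.02)[1]-.01)<.06 and at_z(im,r["bbox"][:2],.02)[0]>.52]
    if r:
        m=r[0]["region"]; W=w[m.ravel()]; k=W[:,2]>.021
        v,u=np.nonzero(m); pts=np.array([at_z(im,(a,bb),.025) for a,bb in zip(u,v)])
        print(" washer",len(W),np.median(W,0),cv2.minEnclosingCircle(pts[:,:2].astype(np.float32)))
E
```

```text
scene beam 1456 ((0.6602925658226013, 0.013726010918617249), (0.06100345402956009, 0.3392164707183838), 1.9603744745254517) [0.1973 0.2128 0.2251]
 post 268 [0.6464 0.1581 0.1096]
 post 345 [ 0.6567 -0.1402  0.1098]
 plate 2944 ((0.5913544297218323, -0.017875060439109802), (0.2921443581581116, 0.2547024190425873), 3.5522496700286865) 0.015074423437950013
 washer 299 [nan nan nan] ((0.5439780950546265, -0.005552585702389479), 0.04231461137533188)
side beam 965 ((0.6617600321769714, 0.022311687469482422), (0.05785585567355156, 0.34382060170173645), 2.322509288787842) [0.1948 0.2099 0.226 ]
 post 339 [0.6499 0.1767 0.1058]
 post 266 [ 0.6613 -0.123   0.1021]
 plate 1806 ((0.5841648578643799, -0.009540945291519165), (0.27020978927612305, 0.25673410296440125), 3.9113919734954834) 0.01278742820065809
 washer 214 [nan nan nan] ((0.5445016622543335, 0.014037569984793663), 0.04384772479534149)
```

>>> {"api": "jog_arm", "payload": {
  "plan": "0 0 0 -2 -2.06 -0.15 255;0 0 0 -2 -2.06 -0.15 255;0 0 0 -2 -2.06 -0.15 255;0 0 0 -2 -2.06 -0.15 255;0 0 0 -2 -2.06 -0.15 255;0 0 0 -2 -2.06 -0.15 255;0 0 0 -2 -2.06 -0.15 255;0 0 0 -2 -2.06 -0.15 255;0 0 0 -2 -2.06 -0.15 255;0 0 0 -2 -2.06 -0.15 255"
}}

```text
time_s: 2.03
position: [0.2954, 0.2657, 0.2466]
tool_rot: [[-0.953, 0.304, 0.0], [0.304, 0.953, 0.0], [-0.0, 0.0, -1.0]]
ft_force: [0.4, -0.1, -1.2]
grip_width: -0.0001
gripper_force: 0.0
```

>>> {"api": "jog_arm", "payload": {
  "plan": "0 0 0 -2 -2.06 -0.15 255;0 0 0 -2 -2.06 -0.15 255;0 0 0 -2 -2.06 -0.15 255;0 0 0 -2 -2.06 -0.15 255;0 0 0 -2 -2.06 -0.15 255;0 0 0 -2 -2.06 -0.15 255;0 0 0 -2 -2.06 -0.15 255;0 0 0 -2 -2.06 -0.15 255;0 0 0 -2 -2.06 -0.15 255;0 0 0 -2 -2.06 -0.15 255"
}}

```text
time_s: 2.87
position: [0.4234, 0.0084, 0.2616]
tool_rot: [[-0.953, 0.304, 0.0], [0.304, 0.953, -0.0], [-0.0, 0.0, -1.0]]
ft_force: [1.1, 0.4, -0.9]
grip_width: 0.0001
gripper_force: 0.0
```

>>> {"api": "jog_arm", "payload": {
  "plan": "0 0 -6.57 0 0 0 255;0 0 -6.57 0 0 0 255;0 0 -6.57 0 0 0 255;0 -6.67 0 0 0 0 255;0 -6.67 0 0 0 0 255;0 -6.67 0 0 0 0 255;0 -6.67 0 0 0 0 255;0 -6.67 0 0 0 0 255;0 -6.67 0 0 0 0 255;0 0 0 0 0 0 255"
}}

```text
time_s: 3.7
position: [0.4201, 0.0109, 0.2592]
tool_rot: [[-0.765, -0.034, 0.643], [-0.025, 0.999, 0.024], [-0.643, 0.002, -0.766]]
ft_force: [-0.3, -0.3, -0.7]
grip_width: 0.0003
gripper_force: 0.0
```

```bash
python3 - <<'E'
from h import *
s=env.observe(); print(s["position"],s["tool_rot"],s["q"],s["ft_force"],s["grip_width"],s["time_s"])
im=imaging.get_image("wrist"); save(im,"w1"); print(im["world_from_camera"])
for r in models.outline_of("wrist","washer")[:3]: print(r["confidence"],r["bbox"],at_z(im,r["bbox"][:2],.022))
for r in models.tip_of("wrist","washer")[:3]: print(r["confidence"],r["at"],at_z(im,r["at"],.016))
for q,z in [("bed_top",.016),("search",.016),("beam",.196),("bridge",0)]:
    for r in models.tip_of("wrist",q)[:2]: print(q,r["confidence"],r["at"],at_z(im,r["at"],z))
E
```

```text
[0.4201 0.0109 0.2592] [[-0.7653 -0.0344  0.6427]
 [-0.0252  0.9994  0.0236]
 [-0.6432  0.0019 -0.7657]] [ -26.3934   -8.1967  115.9986   28.8814   39.4393 -135.4774] [-0.294  -0.2934 -0.6637] 0.0003156990292209692 3.7
[[-0.0362  0.5318  0.8461  0.2694]
 [ 0.9993  0.0176  0.0317  0.0056]
 [ 0.002   0.8467 -0.5321  0.3185]
 [ 0.      0.      0.      1.    ]]
0.92 [306.4, 112.4, 71.1, 54.4] [ 0.5475 -0.0003  0.022 ]
0.89 [159.8, 62.4, 78.6, 65.7] [ 0.4828 -0.1484  0.022 ]
0.96 [160.7, 63.9] [ 0.4889 -0.1512  0.016 ]
0.84 [485.7, 82.2] [0.4998 0.1949 0.016 ]
0.83 [306.4, 109.0] [ 0.5478 -0.0004  0.016 ]
bed_top 0.21 [36.5, 101.8] [ 0.5391 -0.3219  0.016 ]
```

View pics/w1.png

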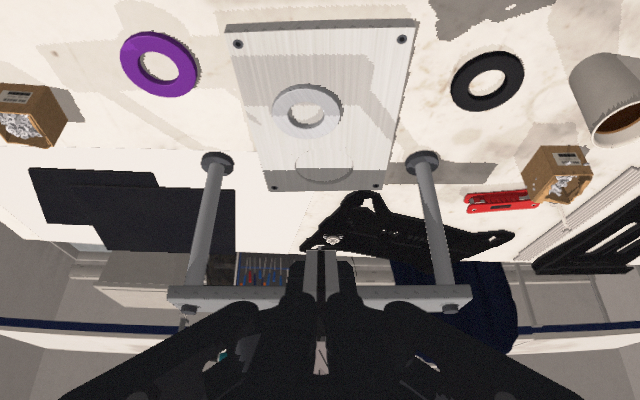

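The wrist view (image up is towards the robot) shows the steel washer at (306,110). The nest outline is visible under the bridge at about (323,167), and the post feet are at (217,160) and (423,162). I'll measure the nest.

```bash
python3 - <<'E'
from h import *
im=imaging.get_image("wrist"); w=cloud(im)
for uv in [(323,167),(217,161),(423,162),(306,110)]: print(uv,at_z(im,uv,.016))
# rectified top view of plate at z=.016, 0.25 mm... 2 px/mm
xs=np.arange(.58,.72,.0005); ys=np.arange(-.08,.12,.0005)
X,Y=np.meshgrid(xs,ys,indexing="ij"); P=np.stack([X,Y,np.full_like(X,.016)],-1).reshape(-1,3)
T=np.linalg.inv(im["world_from_camera"]); rv=cv2.Rodrigues(T[:3,:3])[0]
uv=cv2.projectPoints(P,rv,T[:3,3],K(im),np.array(im["distortion"],float))[0].reshape(*X.shape,2).astype(np.float32)
t=cv2.remap(im["pixels"],uv,None,cv2.INTER_CUBIC); g=cv2.createCLAHE(3,(4,4)).apply(cv2.cvtColor(t,cv2.COLOR_RGB2GRAY))
cv2.imwrite("pics/top.png",cv2.resize(g,None,fx=2,fy=2))
r=w[...,2]; m=(w[...,0]>.61)&(w[...,0]<.70)&(abs(w[...,1]-.018)<.07)&(r<.0145)&(r>.006)
print(m.sum(),np.median(w[m],0), np.median(r[(w[...,0]>.5)&(w[...,0]<.6)&(abs(w[...,1]-.01)<.07)]))
E
```

```text
(323, 167) [0.6638 0.0225 0.016 ]
(217, 161) [ 0.6552 -0.1289  0.016 ]
(423, 162) [0.6463 0.1647 0.016 ]
(306, 110) [ 0.5553 -0.0024  0.016 ]
1624 [0.657  0.0247 0.0126] 0.016929969469324818
```

View pics/top.png

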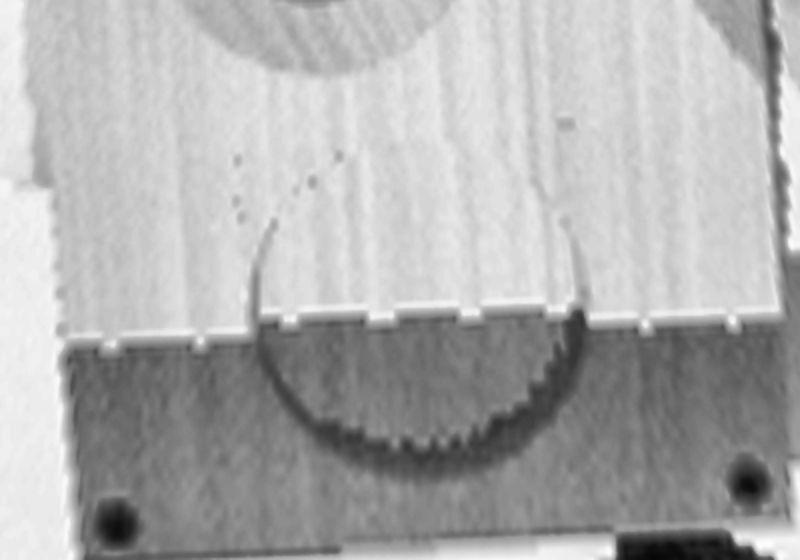

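The nest is at about (0.658, 0.025), which fits the depth pocket reading (0.657, 0.025, z 0.0126), and the washer is at about (0.548, 0.000). I'll approach the hole now.

>>> {"api": "jog_arm", "payload": {
  "plan": "0 0 0 0.58 -0.18 2.43 255;0 0 0 0.58 -0.18 2.43 255;0 0 0 0.58 -0.18 2.43 255;0 0 0 0.58 -0.18 2.43 255;0 0 0 0.58 -0.18 2.43 255;0 0 0 0.58 -0.18 2.43 255;0 0 0 0.58 -0.18 2.43 255;0 0 0 0.58 -0.18 2.43 255;0 0 0 0.58 -0.18 2.43 255;0 0 0 0 0 0 255"
}}

```text
time_s: 4.93
position: [0.539, 0.0073, 0.0899]
tool_rot: [[-0.797, -0.022, 0.603], [-0.021, 1.0, 0.009], [-0.603, -0.006, -0.797]]
ft_force: [-0.2, 0.1, -0.2]
grip_width: 0.0003
gripper_force: 0.0
```

```bash
python3 - <<'E'
from h import *
s=env.observe(); print(s["position"],s["tool_rot"],s["q"],s["ft_force"])
im=imaging.get_image("wrist"); save(im,"w2")
for r in models.tip_of("wrist","washer")[:3]: print(r["confidence"],r["at"],at_z(im,r["at"],.016))
for r in models.outline_of("wrist","washer")[:3]: print(r["confidence"],r["bbox"],at_z(im,r["bbox"][:2],.022))
E
```

```text
[0.539  0.0073 0.0899] [[-0.7972 -0.022   0.6033]
 [-0.0209  0.9997  0.0089]
 [-0.6033 -0.0055 -0.7975]] [ -17.0904   22.7862  115.3805   60.7144   12.299  -165.1419] [-0.1761  0.1324 -0.1524]
0.7 [306.0, 160.0] [ 0.5479 -0.0016  0.016 ]
0.6 [23.4, 77.5] [ 0.4884 -0.1431  0.016 ]
0.94 [306.4, 161.4, 134.2, 96.2] [ 0.5425 -0.0011  0.022 ]
0.71 [607.1, 115.8, 65.7, 98.3] [0.4998 0.1578 0.022 ]
0.58 [48.8, 76.6, 97.5, 122.6] [ 0.4843 -0.1231  0.022 ]
```

View pics/w2.png

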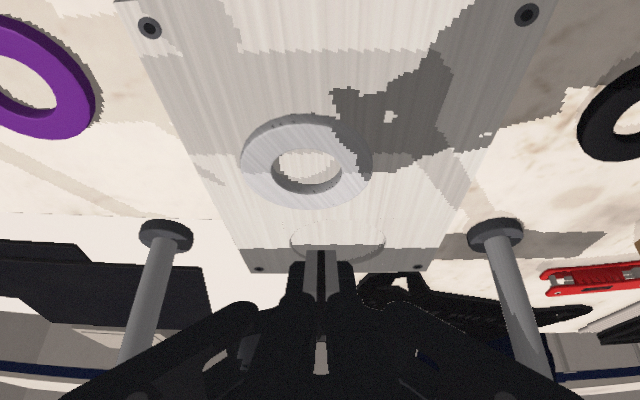

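q5 and q6 are near their limits, so I'll use less tilt for now and turn the heading towards the arm's plane.

>>> {"api": "jog_arm", "payload": {
  "plan": "0 5 0 0 0 0 255;0 5 0 0 0 0 255;0 5 0 0 0 0 255;2.2 0 5.1 0 0 0 255;2.2 0 5.1 0 0 0 255;0 0 0 0 0 0 255"
}}

```text
time_s: 5.58
position: [0.5389, 0.0147, 0.0934]
tool_rot: [[-0.854, 0.112, 0.508], [0.114, 0.993, -0.026], [-0.508, 0.036, -0.861]]
ft_force: [0.3, 0.5, 0.1]
grip_width: 0.0003
gripper_force: 0.0
```

```bash
cat >> h.py <<'E'
def st(goal=None):
    s=env.observe(); R=np.array(s["tool_rot"]); p=np.array(s["position"])
    print("t",s["time_s"],"p",p,"q",np.round(s["q"],1),"F",np.round(s["ft_force"],1),"tilt",np.degrees(np.arccos(-R[2,2])),"head",np.degrees(np.arctan2(R[1,2],R[0,2])),"yaw",np.degrees(np.arctan2(-R[0,1],R[1,1])))
    if goal is not None: print("d_tool cm",R.T@(np.array(goal)-p)*100)
    return s,R,p
E
python3 -c "
from h import *
s,R,p=st(); print(R); print(R.T)
st((.548,0,.06))"
```

```text
t 5.5833 p [0.5389 0.0147 0.0934] q [ -13.7   22.1  110.4   17.8   18.2 -112.2] F [0.3 0.5 0.1] tilt 30.607230668986134 head -2.909135761292853 yaw -6.412414206809153
[[-0.8538  0.1116  0.5085]
 [ 0.1144  0.9931 -0.0258]
 [-0.5079  0.0361 -0.8607]]
[[-0.8538  0.1144 -0.5079]
 [ 0.1116  0.9931  0.0361]
 [ 0.5085 -0.0258 -0.8607]]
t 5.5833 p [0.5389 0.0147 0.0934] q [ -13.7   22.1  110.4   17.8   18.2 -112.2] F [0.3 0.5 0.1] tilt 30.607230668986134 head -2.909135761292853 yaw -6.412414206809153
d_tool cm [ 0.7543 -1.4822  3.3729]
```

>>> {"api": "jog_arm", "payload": {
  "plan": "0 4 0 0 0 0 255;0 4 0 0 0 0 255;2 0 4.5 0 0 0 255;0 0 0 0 -0.5 1 255;0 0 0 0 -0.5 1 255;0 0 0 0 -0.5 1 255;0 0 0 0 0 0 255"
}}

```text
time_s: 6.17
position: [0.5472, -0.0027, 0.0616]
tool_rot: [[-0.907, 0.192, 0.375], [0.19, 0.981, -0.043], [-0.376, 0.032, -0.926]]
ft_force: [0.1, -0.3, -0.9]
grip_width: -0.0001
gripper_force: 0.0
```

```bash
python3 -c "
from h import *
s,R,p=st((.548,0,.026)); print(R)
im=imaging.get_image('wrist'); save(im,'w3')
for r in models.outline_of('wrist','washer')[:3]: print(r['confidence'],r['bbox'],at_z(im,r['bbox'][:2],.022))
for r in models.tip_of('wrist','washer')[:3]: print(r['confidence'],r['at'],at_z(im,r['at'],.016))
"
```

```text
t 6.1667 p [ 0.5472 -0.0027  0.0616] q [-14.1  26.7 104.9   6.4  26.5 -97.8] F [ 0.1 -0.3 -0.9] tilt 22.18264862417914 head -6.480069580106984 yaw -11.05302107254354
d_tool cm [1.316  0.1697 3.3164]
[[-0.9069  0.1916  0.3751]
 [ 0.1896  0.9809 -0.0426]
 [-0.3762  0.0325 -0.926 ]]
0.94 [623.6, 85.7, 32.8, 106.3] [0.5032 0.1518 0.022 ]
0.89 [55.2, 169.5, 108.1, 119.8] [ 0.4911 -0.1292  0.022 ]
0.73 [321.8, 204.7, 144.9, 114.8] [0.5441 0.0003 0.022 ]
0.9 [45.4, 171.5] [ 0.4938 -0.1418  0.016 ]
```

View pics/w3.png

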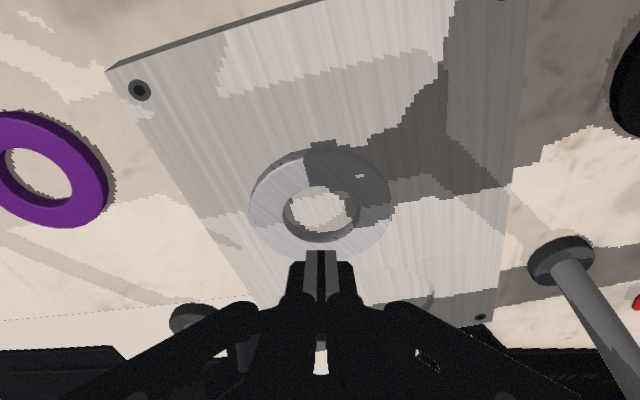

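The open hole is around (320,212), with the fingertips just above it at (320,262). I'll lower the tips into the hole.

>>> {"api": "jog_arm", "payload": {
  "plan": "0 0 0 0.2 0.03 0.6 255;0 0 0 0.2 0.03 0.6 255;0 0 0 0.2 0.03 0.6 255;0 0 0 0.2 0.03 0.6 255;0 0 0 0.1 0.02 0.3 255;0 0 0 0 0 0 255"
}}

```text
time_s: 6.82
position: [0.55, 0.0005, 0.0347]
tool_rot: [[-0.906, 0.193, 0.377], [0.191, 0.981, -0.043], [-0.378, 0.033, -0.925]]
ft_force: [-0.0, 1.1, -0.2]
grip_width: 0.0
gripper_force: 0.0
```

>>> {"api": "jog_arm", "payload": {
  "plan": "0 0 0 0.1 0.02 0.3 255;0 0 0 0.1 0.02 0.3 255;0 0 0 0.1 0.02 0.3 255;0 0 0 0.05 0.02 0.1 255;0 0 0 0 0 0 255"
}}

```text
time_s: 7.23
position: [0.5509, 0.0014, 0.0249]
tool_rot: [[-0.905, 0.193, 0.378], [0.191, 0.981, -0.043], [-0.379, 0.033, -0.925]]
ft_force: [-0.1, 0.0, -0.3]
grip_width: 0.0002
gripper_force: 0.0
```

```bash
python3 -c "
from h import *
s,R,p=st((.548,0,.023)); print(R)
im=imaging.get_image('side'); cv2.imwrite('pics/s3.png',cv2.resize(im['pixels'][180:300,240:400,::-1],None,fx=5,fy=5,interpolation=2))
"
```

```text
t 7.2333 p [0.5509 0.0014 0.0249] q [-13.4  31.  106.4   7.4  20.6 -98.3] F [-0.1  0.  -0.3] tilt 22.358240454353474 head -6.559885003302469 yaw -11.14209942447621
d_tool cm [ 0.3078 -0.1983  0.068 ]
[[-0.9055  0.1931  0.3779]
 [ 0.191   0.9806 -0.0435]
 [-0.379   0.0328 -0.9248]]
```

View pics/s3.png

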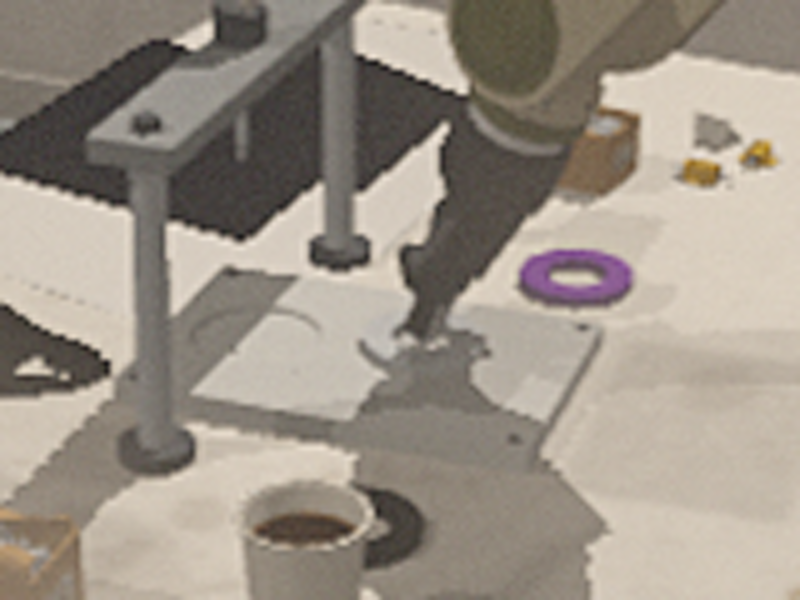

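>>> {"api": "jog_arm", "payload": {
  "plan": "0 0 0 0.04 0 0.1 255;0 0 0 0.04 0 0.08 255;0 0 0 -0.32 0.16 0.14 255;0 0 0 -0.32 0.16 0.14 255;0 0 0 -0.32 0.16 0.14 255;0 0 0 -0.32 0.16 0.14 255;0 0 0 -0.32 0.16 0.14 255;0 0 0 -0.32 0.16 0.14 255"
}}

```text
time_s: 7.95
position: [0.5738, 0.0069, 0.0231]
tool_rot: [[-0.905, 0.193, 0.378], [0.191, 0.981, -0.044], [-0.38, 0.033, -0.925]]
ft_force: [-2.1, -0.3, 1.6]
grip_width: 0.0001
gripper_force: 1.1
```

```bash
cat >> h.py <<'E'
def washer(cams=("wrist","scene","side")):
    for c in cams:
        im=imaging.get_image(c)
        for f,k,z in ((models.tip_of,"at",.016),(models.outline_of,"bbox",.022)):
            for r in f(c,"washer")[:4]:
                x=at_z(im,r[k][:2],z)
                if x[0]>.52 and abs(x[1])<.1: print(c,k,r["confidence"],np.round(r[k]),x)
E
python3 -c "
from h import *
s,R,p=st((.60,.010,.0225)); print(R)
washer()
"
```

```text
t 7.95 p [0.5738 0.0069 0.0231] q [-12.1  32.5 102.8   5.5  22.5 -95.3] F [-2.1 -0.3  1.6] tilt 22.392462036861534 head -6.57609962083188 yaw -11.137465708943258
d_tool cm [-2.2872  0.8104  1.0326]
[[-0.9053  0.1931  0.3784]
 [ 0.1909  0.9806 -0.0436]
 [-0.3795  0.0327 -0.9246]]
wrist bbox 0.72 [306. 234. 188. 134.] [0.5532 0.0049 0.022 ]
scene at 0.68 [319. 238.] [0.5587 0.0007 0.016 ]
scene bbox 0.78 [319. 238.  25.  17.] [ 0.5541 -0.0048  0.022 ]
side at 0.58 [322. 253.] [0.5414 0.0339 0.016 ]
side bbox 0.51 [320. 250.  25.  12.] [0.5536 0.025  0.022 ]
```

>>> {"api": "jog_arm", "payload": {
  "plan": "0 -1 0 -0.36 0.17 0.12 255;0 -1 0 -0.35 0.17 0.13 255;0 -1 0 -0.35 0.17 0.13 255;0 -1 0 -0.35 0.17 0.14 255;0 -1 0 -0.35 0.17 0.14 255;0 -1 0 -0.34 0.17 0.15 255"
}}

```text
time_s: 8.9
position: [0.5978, 0.0125, 0.0248]
tool_rot: [[-0.86, 0.193, 0.472], [0.185, 0.981, -0.064], [-0.475, 0.033, -0.879]]
ft_force: [-1.0, 0.1, 0.6]
grip_width: -0.0001
gripper_force: 0.4
```

```bash
python3 -c "
from h import *
s,R,p=st((.63,.014,.0245)); print(R)
washer(('wrist','scene'))
"
```

```text
t 8.9 p [0.5978 0.0125 0.0248] q [-10.8  33.6 103.2   5.8  14.8 -94.4] F [-1.   0.1  0.6] tilt 28.46390704230547 head -7.667478929371893 yaw -11.138234427653831
d_tool cm [-2.7284  0.7657  1.5368]
[[-0.86    0.1931  0.4723]
 [ 0.1852  0.9806 -0.0636]
 [-0.4755  0.0328 -0.8791]]
wrist bbox 0.89 [304. 228. 187. 128.] [0.5722 0.0108 0.022 ]
scene at 0.66 [323. 235.] [0.5812 0.0013 0.016 ]
scene bbox 0.64 [322. 233.  26.  19.] [0.58   0.0058 0.022 ]
```

>>> {"api": "jog_arm", "payload": {
  "plan": "0 0 0 -0.29 0.13 0.18 255;0 0 0 -0.29 0.13 0.18 255;0 0 0 -0.29 0.13 0.17 255;0 0 0 -0.29 0.13 0.17 255;0 0 0 -0.29 0.13 0.17 255;0 0 0 -0.29 0.13 0.17 255;0 0 0 -0.29 0.13 0.17 255;0 0 0 -0.29 0.13 0.17 255"
}}

```text
time_s: 9.87
position: [0.6263, 0.0174, 0.0242]
tool_rot: [[-0.861, 0.193, 0.471], [0.185, 0.981, -0.063], [-0.474, 0.033, -0.88]]
ft_force: [-1.8, -0.3, 3.1]
grip_width: 0.0001
gripper_force: 2.0
```

```bash
python3 -c "
from h import *
s,R,p=st((.667,.023,.0245)); print(R)
washer(('wrist','scene'))
"
```

```text
t 9.8667 p [0.6263 0.0174 0.0242] q [ -9.6  35.4  98.5   3.   17.8 -90.6] F [-1.8 -0.3  3.1] tilt 28.387740906136553 head -7.662092210894014 yaw -11.141614368092243
d_tool cm [-3.4126  1.3307  1.8511]
[[-0.8606  0.1931  0.4712]
 [ 0.1854  0.9806 -0.0634]
 [-0.4743  0.0328 -0.8798]]
wrist bbox 0.63 [308. 227. 190. 127.] [0.6001 0.0176 0.022 ]
scene at 0.67 [326. 228.] [0.6132 0.0186 0.016 ]
```

>>> {"api": "jog_arm", "payload": {
  "plan": "0 -1.2 0 -0.34 0.14 0.17 255;0 -1.2 0 -0.34 0.14 0.18 255;0 -1.2 0 -0.33 0.14 0.19 255;0 -1.2 0 -0.33 0.14 0.2 255;0 -1 0 -0.32 0.14 0.2 255;0 0 0 -0.16 0.07 0.1 255"
}}

```text
time_s: 10.67
position: [0.6473, 0.0211, 0.0239]
tool_rot: [[-0.81, 0.193, 0.554], [0.178, 0.981, -0.081], [-0.559, 0.033, -0.829]]
ft_force: [-1.1, -0.3, 0.4]
grip_width: 0.0001
gripper_force: 0.4
```

```bash
python3 -c "
from h import *
s,R,p=st((.667,.023,.025)); print(R)
washer(('wrist','scene'))
"
```

```text
t 10.6667 p [0.6473 0.0211 0.0239] q [ -8.7  36.8  99.    0.9  10.3 -87.8] F [-1.1 -0.3  0.4] tilt 34.025130076638696 head -8.368523925623915 yaw -11.144853497365428
d_tool cm [-1.6279  0.5715  0.9854]
[[-0.8101  0.1932  0.5536]
 [ 0.1782  0.9806 -0.0814]
 [-0.5586  0.0327 -0.8288]]
wrist at 0.79 [309. 233.] [0.6305 0.0198 0.016 ]
wrist bbox 0.75 [308. 230. 194. 110.] [0.6197 0.0217 0.022 ]
scene at 0.65 [329. 225.] [0.6347 0.0234 0.016 ]
scene bbox 0.73 [330. 225.  25.  16.] [0.6294 0.0169 0.022 ]
```

>>> {"api": "jog_arm", "payload": {
  "plan": "0 1 0 0 0 -0.05 255;0 1 0 -0.16 0.07 0.07 255;0 0 0 -0.16 0.07 0.1 255;0 0 0 -0.16 0.07 0.1 255;0 0 0 -0.16 0.07 0.1 255;0 0 0 -0.16 0.07 0.1 255;0 0 0 -0.16 0.07 0.1 255;0 0 0 -0.16 0.07 0.1 255"
}}

```text
time_s: 11.63
position: [0.6615, 0.0233, 0.0255]
tool_rot: [[-0.828, 0.193, 0.527], [0.181, 0.981, -0.075], [-0.531, 0.033, -0.847]]
ft_force: [-1.2, -0.1, 0.1]
grip_width: 0.0001
gripper_force: 0.3
```

```bash
python3 -c "
from h import *
s,R,p=st((.667,.023,.025)); print(R)
washer(('wrist','scene'))
"
```

```text
t 11.6333 p [0.6615 0.0233 0.0255] q [ -8.2  37.4  95.3   0.2  15.2 -86.7] F [-1.2 -0.1  0.1] tilt 32.15701496128546 head -8.150031896660384 yaw -11.140815514354339
d_tool cm [-0.4284  0.0778  0.334 ]
[[-0.8277  0.1931  0.5269]
 [ 0.1808  0.9806 -0.0755]
 [-0.5312  0.0328 -0.8466]]
wrist at 0.84 [306. 222.] [0.6393 0.022  0.016 ]
wrist bbox 0.74 [307. 220. 196. 114.] [0.6302 0.0246 0.022 ]
scene at 0.67 [329. 222.] [0.6465 0.0357 0.016 ]
scene bbox 0.47 [330. 224.  27.  16.] [0.6334 0.0191 0.022 ]
```

>>> {"api": "jog_arm", "payload": {
  "plan": "0 0 0 -0.09 0.03 0.08 255;0 0 0 -0.09 0.03 0.08 255;0 0 0 -0.09 0.03 0.07 255;0 0 0 -0.09 0.03 0.07 255;0 0 0 -0.09 0.03 0.07 255;0 0 0 -0.09 0.03 0.07 255;0 0 0 -0.09 0.03 0.07 255"
}}

```text
time_s: 12.52
position: [0.6699, 0.0237, 0.0247]
tool_rot: [[-0.828, 0.193, 0.527], [0.181, 0.981, -0.076], [-0.531, 0.033, -0.847]]
ft_force: [-0.7, -0.7, 1.4]
grip_width: 0.0001
gripper_force: 1.0
```

```bash
cat >> h.py <<'E'
def top(n,z=.025):
    im=imaging.get_image("wrist")
    xs=np.arange(.58,.72,.0005); ys=np.arange(-.08,.12,.0005)
    X,Y=np.meshgrid(xs,ys,indexing="ij"); P=np.stack([X,Y,np.full_like(X,z)],-1).reshape(-1,3)
    T=np.linalg.inv(im["world_from_camera"]); rv=cv2.Rodrigues(T[:3,:3])[0]
    uv=cv2.projectPoints(P,rv,T[:3,3],K(im),np.array(im["distortion"],float))[0].reshape(*X.shape,2).astype(np.float32)
    t=cv2.remap(im["pixels"],uv,None,cv2.INTER_CUBIC); g=cv2.createCLAHE(3,(4,4)).apply(cv2.cvtColor(t,cv2.COLOR_RGB2GRAY))
    cv2.imwrite(f"pics/{n}.png",cv2.resize(g,None,fx=2,fy=2))
    w=cloud(im); r=models.outline_of("wrist","washer")
    for o in r:
        p=w[o["region"]]
        p=p[(p[:,0]>.58)&(abs(p[:,1]-.02)<.06)]
        if len(p)>50: print("cloud n",len(p),"z pct",np.nanpercentile(p[:,2],[10,30,50,70,90]),"plate z",np.nanmedian(w[...,2][(w[...,0]>.53)&(w[...,0]<.58)&(abs(w[...,1]+.03)<.03)]))
E
python3 -c "
from h import *
s,R,p=st((.667,.023,.025)); print(R)
top('top2')
"
```

```text
t 12.5167 p [0.6699 0.0237 0.0247] q [ -8.   38.   93.9  -0.2  16.  -86.2] F [-0.7 -0.7  1.4] tilt 32.16627976865372 head -8.153228644376668 yaw -11.141105710111686
d_tool cm [ 0.2115 -0.1257 -0.1675]
[[-0.8276  0.1931  0.527 ]
 [ 0.1807  0.9806 -0.0755]
 [-0.5314  0.0328 -0.8465]]
cloud n 13877 z pct [0.0211 0.0238 0.0254 0.0266 0.0274] plate z 0.01651985671231236
```

View pics/top2.png

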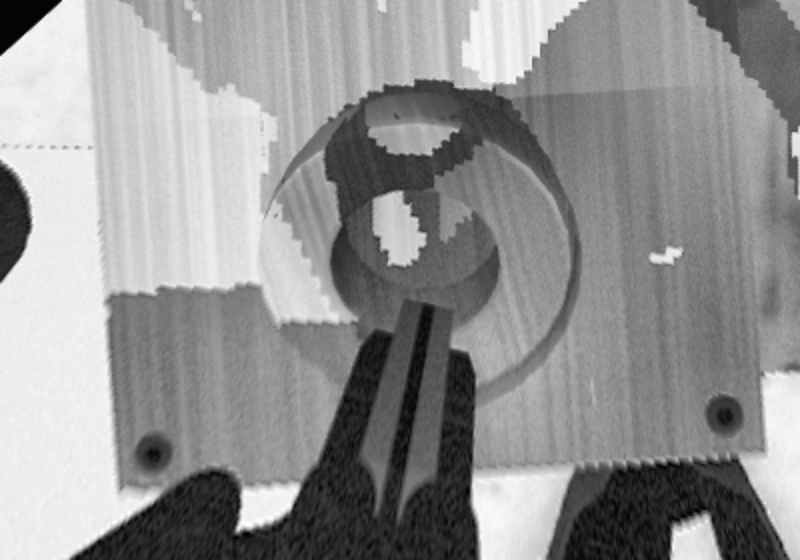

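The rectified view puts the washer centre at about (0.650, 0.0245), with the fingertip in the front of its hole at (425,305). The nest is about 8 mm ahead on the same line, so I'll push on gently.

>>> {"api": "jog_arm", "payload": {
  "plan": "0 0 0 -0.08 0.02 0.05 255;0 0 0 -0.08 0.02 0.05 255;0 0 0 -0.08 0.02 0.05 255;0 0 0 -0.08 0.02 0.05 255;0 0 0 -0.08 0.02 0.05 255;0 0 0 -0.08 0.02 0.05 255"
}}

```text
time_s: 13.12
position: [0.6756, 0.0238, 0.0247]
tool_rot: [[-0.828, 0.193, 0.527], [0.181, 0.981, -0.075], [-0.531, 0.033, -0.847]]
ft_force: [-0.4, -0.1, 1.0]
grip_width: 0.0001
gripper_force: 0.5
```

>>> {"api": "jog_arm", "payload": {
  "plan": "0 0 0 -0.08 0.02 0.05 255;0 0 0 -0.08 0.02 0.05 255;0 0 0 -0.08 0.02 0.05 255"
}}

```text
time_s: 13.37
position: [0.6785, 0.0239, 0.0247]
tool_rot: [[-0.828, 0.193, 0.527], [0.181, 0.981, -0.075], [-0.531, 0.033, -0.847]]
ft_force: [-0.5, -0.1, 0.6]
grip_width: -0.0002
gripper_force: 0.3
```

```bash
python3 -c "
from h import *
s,R,p=st((.667,.023,.025))
top('top3')
"
```

```text
t 13.3667 p [0.6785 0.0239 0.0247] q [ -7.9  38.5  92.5  -0.5  16.9 -85.8] F [-0.5 -0.1  0.6] tilt 32.15134883162471 head -8.148994887085875 yaw -11.143783620158388
d_tool cm [ 0.9184 -0.3065 -0.623 ]
cloud n 14232 z pct [0.0194 0.0227 0.0238 0.0245 0.0252] plate z 0.016499281372934174
```

View pics/top3.png

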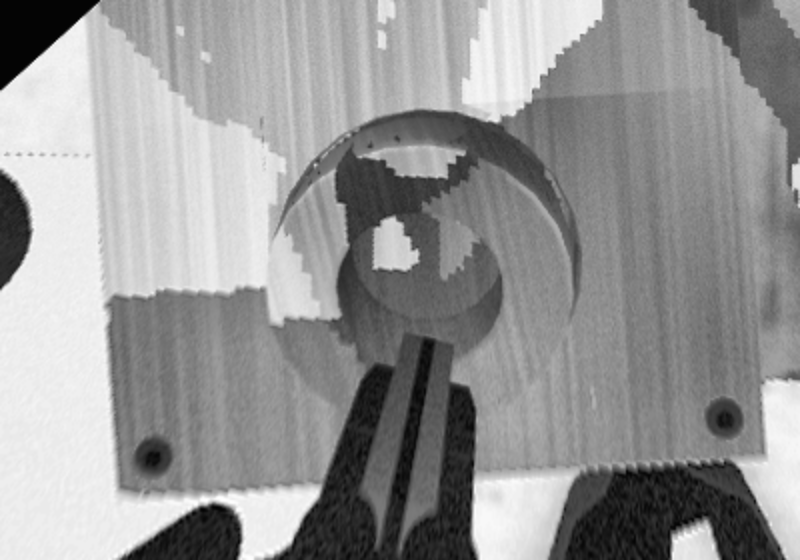

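```bash
cat >> h.py <<'E'
def plane():
    im=imaging.get_image("wrist"); w=cloud(im)
    for o in models.outline_of("wrist","washer"):
        p=w[cv2.erode(o["region"].astype(np.uint8),np.ones((5,5)))>0]; p=p[np.isfinite(p[:,2])&(p[:,0]>.58)&(abs(p[:,1]-.02)<.06)]
        if len(p)<500: continue
        p=p[p[:,2]>np.median(p[:,2])-.0035]
        c0=(.65,.0245)
        for _ in range(5):
            A=np.c_[p[:,:2]-c0,np.ones(len(p))]; k=np.linalg.lstsq(A,p[:,2],rcond=None)[0]; r=p[:,2]-A@k; p=p[(r>-.0015)&(r<.002)]
        print("washer top plane slope deg x,y",np.degrees(k[:2]),"z",k[2],len(p))
    q=w[(w[...,0]>.57)&(w[...,0]<.69)&(w[...,1]>-.055)&(w[...,1]<-.03)]; q=q[(abs(q[:,2]-.016)<.005)]
    A=np.c_[q[:,:2]-(.65,.0245),np.ones(len(q))]; k=np.linalg.lstsq(A,q[:,2],rcond=None)[0]; print("plate",np.degrees(k[:2]),k[2],np.median(q[:,2]))
E
python3 -c "
from h import *
plane()"
```

```text
washer top plane slope deg x,y [-2.4093 -0.3377] z 0.023493575527284195 10106
plate [0.0033 0.0063] 0.016523979991156113 0.01651543575932045
```

>>> {"api": "jog_arm", "payload": {
  "plan": "0 0 0 -0.08 0.02 0.05 255;0 0 0 -0.08 0.02 0.05 255"
}}

```text
time_s: 13.73
position: [0.6804, 0.0239, 0.0248]
tool_rot: [[-0.828, 0.193, 0.527], [0.181, 0.981, -0.075], [-0.531, 0.033, -0.847]]
ft_force: [0.5, -0.3, 0.7]
grip_width: 0.0002
gripper_force: 0.4
```

```bash
python3 -c "
from h import *
plane(); st()"
```

```text
washer top plane slope deg x,y [ 0.1757 -0.0288] z 0.021480926856522708 11116
plate [-0.0038  0.0779] 0.01660052335015732 0.016511388058646936
t 13.8333 p [0.6806 0.0239 0.0249] q [ -7.9  38.6  92.1  -0.5  17.1 -85.7] F [-0.1 -0.3  0.5] tilt 32.18361024303935 head -8.150235840417713 yaw -11.139326492738352
```

The washer has dropped in. Its top is flat and 4.9 mm above the plate. I'll draw back along the tool axis.

>>> {"api": "jog_arm", "payload": {
  "plan": "0 0 0 0 0 -0.2 255;0 0 0 0 0 -0.5 255;0 0 0 0 0 -1 255;0 0 0 0 0 -1.5 255;0 0 0 0 0 -1.5 255;0 0 0 0 0 -1.5 255;0 0 0 0 0 -1.5 255;0 0 0 0 0 -1.5 255;0 0 0 0 0 0 255;0 0 0 0 0 0 255"
}}

```text
time_s: 14.67
position: [0.6318, 0.0309, 0.1038]
tool_rot: [[-0.827, 0.193, 0.528], [0.181, 0.981, -0.076], [-0.533, 0.033, -0.846]]
ft_force: [0.1, -0.1, 0.0]
grip_width: -0.0
gripper_force: 0.0
```

```bash
python3 -c "
from h import *
st(); plane(); washer()"
```

```text
t 14.6667 p [0.6318 0.0309 0.1038] q [ -7.8  28.   96.3  -0.4  23.5 -85.8] F [ 0.1 -0.1  0. ] tilt 32.26596826017535 head -8.14446889645727 yaw -11.130603395773932
washer top plane slope deg x,y [ 0.1395 -0.0099] z 0.02142875963381738 5015
plate [-0.014  -0.0686] 0.016432105210852265 0.0165231261020288
wrist bbox 0.88 [312. 169. 118.  92.] [0.6472 0.0256 0.022 ]
scene at 0.73 [334. 221.] [0.6581 0.0249 0.016 ]
scene bbox 0.56 [333. 222.  21.  14.] [0.6471 0.017  0.022 ]
side at 0.58 [291. 249.] [0.6457 0.045  0.016 ]
side bbox 0.77 [289. 248.  21.  11.] [0.6486 0.0513 0.022 ]
```

The washer is flat in the nest and the arm is clear, so I'm handing the job in.

```bash
python3 -c "
from rig import job
print(job.close_job())"
```

```text
the job is handed in; nothing more can be done
None
```

The washer is in the nest, flat to about 0.2° with its top 4.9 mm above the plate; the arm let go and drew back clear, and I handed the job in at about 15 s of the 72 s, though the hand-in returned no verdict.

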